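# Roll the doming block over to its single large cup

## Robot

A 6-joint arm with a two-finger parallel gripper is mounted at the origin on the work surface. World frame = base frame: x ahead of the robot, y to its left, z up, the work surface at z = 0. Lengths are in mm, angles in rad, forces in N, time in s.
With the tool pointing down it reaches from about 350 to 975 mm from the base axis. Payload 17.4 kg.
Tool frame: the origin (TCP) lies at the very end of the fingers, on their centre line; the grasp point (between the pads) lies 19 mm behind it; z points along the fingers, y is the direction in which the jaws open and shut (so a half turn about z gives the same grasp; the last joint's range is limited). The gripper opens to 85 mm and grips with 20 to 120 N. Pads are 22 mm wide; open, the fingers measure 114 mm over their backs; the gripper's body (76 mm by 85 mm) begins 54 mm behind the grasp point. The pads swing forward as they close: fully open they stand 13 mm farther back than shut.
Start: joints at [1.088, 0.116, 1.442, -0, 1.584, -0.038], TCP at [290.446, 609.322, 231.303] pointing down, gripper open.
Joint ranges: [-2.83, 2.83], [-0.83, 2.19], [0.07, 2.5], [-1.14, 4.28], [0.01, 3], [-2.97, 2.97]. Speed limits (rad/s): [1.89, 1.89, 2.22, 3.14, 3.14, 3.14].

## Interface

Orientations are given as [roll, pitch, yaw] about the fixed x, y, z axes, in that order (R = Rz(yaw) Ry(pitch) Rx(roll)).
In Python, from cell import r gives the robot as it stands.
- The arm moves only by the tool send_rows, never from a script. Its arguments are lists of equal length, an entry for each row: "turn": the turn, a rotation vector about the world's x, y, z in rad, a list of three; "delta_pos": the shift along the world's x, y, z in cm, a list of three; "gripper": the closure in counts, from 0 (fully open) to 255 (shut). In form: {"turn": [[rx, ry, rz], ...], "delta_pos": [[tx, ty, tz], ...], "gripper": [gripper, ...]}. A call has 1 to 5 rows; each row shifts and turns the commanded pose from where the row before left it; what a row does not reach is not made up. A row lasts 1/10 s, in which the tool goes at most 50 mm and 8.59 degrees, less where a joint would pass 70% of its speed; a pose out of reach is approached as far as the arm can. A call with a gripper value outside its range is refused whole. The fingers move at their own pace and stop on an object; "grip_force" is the grip in N (left out, the last holds). Time passes only in rows, so rows that do not move let the fingers close. It gives the time, the measured TCP pose, the force and the opening at its end, in the units of the state.
- r.observe(): the state, without advancing time (a new reading comes with each control period).
- r.snapshot(name): name is "side" or "top" or "wrist"; returns the picture (384x512x3 uint8, red, green, blue); there is no depth.
- r.camera_model(name): a dict with "intrinsics" (3x3 intrinsics, pixels), "position" and "rotation" of the camera in the world. Camera axes: x right, y up, looking along -z (the intrinsics and any distortion apply to the point x, -y, -z); pixel columns grow to the right and rows downward; lengths in mm; the calibration is good to about 2 mm. A picture is of the moment at which its call begins: read the wrist's pose just before it. camera_model takes no time and is no camera call; for the wrist camera it gives the pose at the moment of the call.
- r.job_done(): hands the job in, once; it reports no verdict.
The state is a dict: "t": time; "q": joint angles; "joint_vel": joint speeds; "effort": joint torques, N m; "position": TCP position; "eef_rot": TCP orientation; "wrist_force": force on the tool from outside, world axes, zero at the start; "torque": the same for the moment, N m; "opening": finger opening in mm.
Only numpy, scipy, OpenCV 4.12 (cv2) and the standard library are available. Lean on these libraries where they do the work, as an engineer would, in place of code of your own. Each camera call takes 0.05 s, during which the arm holds its last target.

## Task

I am about to dome a large disc. With the fingertips, push the steel doming block over onto its side so that the face with the single large cup comes to the top, and leave it standing flat on the rubber pad. Tip it, don't pinch it, lift it or carry it, and leave the punches, the hammer and the flat steel block where they are.

Things in the scene. Friction and masses are not known exactly. Their poses are not given: they have to be found in the camera images.
- block: Doming block: loose solid steel cube, 50 mm edges, 0.78 to 0.97 kg, on the pad. Each face has round hollow cups; one face has a single large cup, the others four or more small ones. Origin: cube centre. Its z axis points up at the start. Pushed high on a face (about 5 N) it tips about its far bottom edge and falls over past 45 degrees, the pushed face then on top; pushed low it slides.
- cup (a point): Centre of the single-cup face (in the face's plane, 25 mm from the cube's centre; the cup is 39 mm across). The point's x axis points straight out of this face. At the start the face is upright and looks away from the robot's base (+x), to the robot's left (+y) or anywhere between; smooth steel, slippery to the fingers (friction about 0.45).
- pad: Black rubber bench pad under the block, 260 x 240 mm along its own x and y, 6 mm thick, fixed to the bench, gripping (friction about 1.1). The origin is the centre of its underside, so its top is 6 mm above the origin and above the bench.
- punch: A steel doming punch standing loose on the pad near the pad's -x edge, ball end up: 16 mm diameter shank, 19 mm ball, 65 mm tall, 0.1 kg; easily knocked over. The origin is the centre of its foot. Leave it standing.
- stand: Wooden stand of punches on the bench to the robot's right of the pad: 70 x 130 mm along its x and y, wood 40 mm high, punches up to 98 mm above the bench. The origin is the centre of its underside. Leave it alone.
- flat: Flat steel bench block, 65 x 65 x 18 mm, lying on the bench to the robot's right of the pad. The origin is the centre of its underside. Leave it alone.
- hammer: Small hammer lying on the bench to the robot's left of the pad: 205 mm long along its x, wooden handle to -x, steel head 88 mm across along y at x = +45 mm, 27 mm high. The origin lies under the handle on the bench, 150 mm from the handle's end. Leave it alone.
There are look-alikes about, which are no part of the job. There is more than one size of the punch; the job needs the smaller. Several things have the shape of the block; the one meant has the colours described above.

How it is judged (in metres and radians):
On the way:
1. the block is rocked up on its edge by the fingers, the single-cup face turning upwards, while the pad still carries it (angle between block's own x axis and vertical between 0.6 and 1.35 rad and contact force between the fingers and block above 0.2 N and contact force between block and pad above 0.2 N).
At the end, for the whole second after the job is handed in: The single-cup face is on top (within 6 degrees of level), the block stands at rest flat on the pad, its centre 25 mm or more inside every pad edge, and the loose punch still stands (angle between block's own x axis and vertical below 0.1 rad and height (world z) of block between 0.027 and 0.035 m and x of block in the frame of pad between -0.105 and 0.105 m and y of block in the frame of pad between -0.095 and 0.095 m and contact force between block and pad above 3 N and linear speed of block below 0.02 m/s and angle between punch's own z axis and vertical below 0.15 rad); the robot touches nothing.
It fails at once if the block is lifted clear of the pad (height (world z) of block above 0.054 m or (height (world z) of block above 0.043 m and (angle between block's own z axis and vertical below 0.3 rad or angle between block's own x axis and vertical below 0.3 rad))).
It fails at once if the loose punch is pushed away or knocked over (distance of punch from where it was at the start of the episode above 0.015 m or angle between punch's own z axis and vertical above 0.4 rad).
It fails at once if the stand of punches, the flat block or the hammer is moved (distance of any of stand, flat, hammer from where it was at the start of the episode above 0.015 m).
It also fails if it takes over 35 s, if anything falls off the work surface, if the arm or the gripper's body presses on something with over 40 N, if the wrist force passes 120 N, or if a joint passes its speed limit or range.

## Working session

There is one attempt and no reset: what is moved stays moved. The work goes in short steps, Python scripts to look and compute and a tool call to move; the robot and the scene stay as the last step left them, time stands still between calls to the robot, and variables do not carry over. Pictures are saved under pics/ and viewed, and the job is handed in when it is done.

Besides the shell and the picture viewer there is one more tool, called after ">>>" as name(argument=value, ...), one argument or row to a line, values as JSON. send_rows: Moves the arm, as the interface text tells. Its arguments: {"type":"object","properties":{"turn":{"type":"array"},"delta_pos":{"type":"array"},"gripper":{"type":"array"},"grip_force":{"type":"number"}},"required":["turn","delta_pos","gripper"]}

```bash
mkdir -p pics; python3 - <<'E'
from cell import r
import cv2,numpy as np
print(r.observe())
for n in ["side","top","wrist"]:
    m=r.camera_model(n); print(n,{k:np.round(v,3).tolist() if not isinstance(v,str) else v for k,v in m.items()})
    im=r.snapshot(n); cv2.imwrite(f"pics/{n}0.png",im[:,:,::-1])
E
```

```text
{'t': 0.0, 'q': array([ 1.08820006e+00,  1.16501970e-01,  1.44230644e+00, -4.00510008e-05,
        1.58395967e+00, -3.77572040e-02]), 'joint_vel': array([-1.36812282e-04, -8.45527378e-05,  3.95770779e-04,  1.49306799e-03,
       -1.23613106e-03, -1.41226130e-03]), 'effort': array([-3.05384929e-04, -7.31984854e+01, -6.32494211e+01, -1.05050506e-04,
        6.25244138e-03, -2.97158931e-05]), 'position': array([290.36390403, 609.14157901, 230.52581855]), 'eef_rot': array([-3.14041656e+00, -4.35056904e-06,  2.69675309e+00]), 'wrist_force': array([0.21208494, 0.19863163, 0.2333282 ]), 'torque': array([0.00719976, 0.00217852, 0.05352477]), 'opening': 85.23534373989918}
side {'intrinsics': [[391.001, 0.0, 259.613], [0.0, 391.001, 191.151], [0.0, 0.0, 1.0]], 'position': [165.538, -859.304, 724.128], 'rotation': [0.951, 0.018, -0.459]}
top {'intrinsics': [[411.065, 0.0, 256.288], [0.0, 411.065, 189.136], [0.0, 0.0, 1.0]], 'position': [458.073, 16.59, 1120.661], 'rotation': [0.1, 0.001, -1.574]}
wrist {'intrinsics': [[317.17, 0.0, 263.373], [0.0, 317.17, 191.418], [0.0, 0.0, 1.0]], 'position': [225.312, 640.382, 373.49], 'rotation': [-0.288, 0.002, 1.126]}
```

View pics/side0.png

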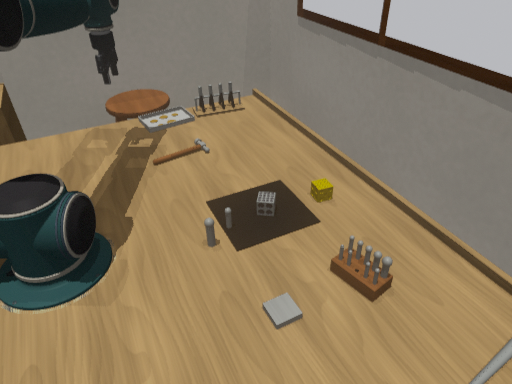

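View pics/top0.png

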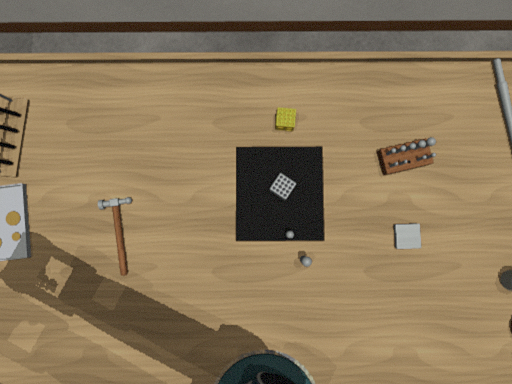

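View pics/wrist0.png

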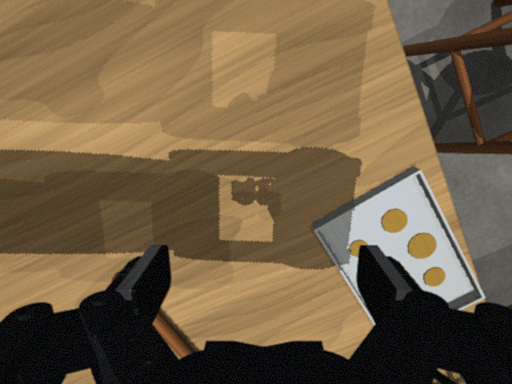

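Top view: +x is up in the picture, +y is left. The block is near (283,186), the small punch at (290,234), the larger look-alike at (306,261), and the yellow cube at (286,119). I'll enlarge these.

```bash
cat > h.py <<'E'
import numpy as np,cv2
from scipy.spatial.transform import Rotation as R
def cam(r,n):
    m=r.camera_model(n); return m['intrinsics'],np.array(m['position']),R.from_euler('xyz',m['rotation']).as_matrix()
def ray(c,u,v,z):
    K,p,Rm=c; d=np.linalg.inv(K)@[u,v,1]; d=Rm@(d*[1,-1,-1]); return p+d*(z-p[2])/d[2]
def proj(c,P):
    K,p,Rm=c; q=(Rm.T@(np.array(P,float)-p))*[1,-1,-1]; q=K@q; return q[:2]/q[2]
E
python3 - <<'E'
from cell import r
from h import *
print([k for k in r.camera_model('top')])
t=cv2.imread('pics/top0.png')[145:245,230:330]; cv2.imwrite('pics/topc.png',cv2.resize(t,None,fx=6,fy=6,interpolation=cv2.INTER_CUBIC))
s=cv2.imread('pics/side0.png')[175:250,200:325]; cv2.imwrite('pics/sidec.png',cv2.resize(s,None,fx=6,fy=6,interpolation=cv2.INTER_CUBIC))
E
```

```text
['intrinsics', 'position', 'rotation']
```

View pics/topc.png

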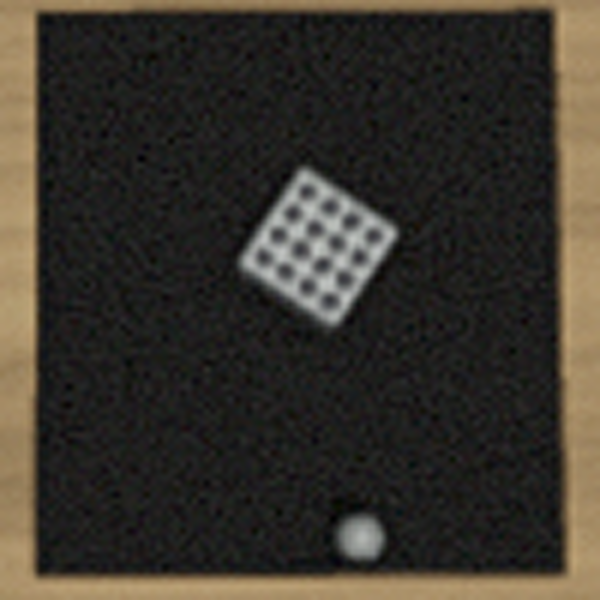

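View pics/sidec.png

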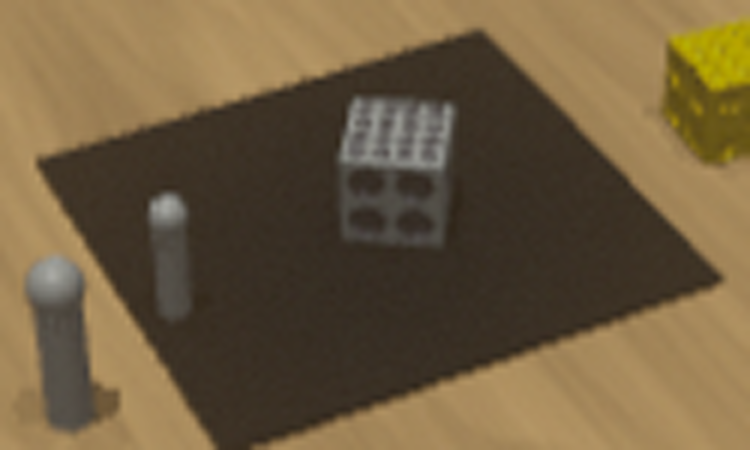

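```bash
python3 - <<'E'
from cell import r
from h import *
c=cam(r,'top'); s=cam(r,'side')
f=lambda x,y:((x+.5)/6-.5+230,(y+.5)/6-.5+145)
g=lambda x,y:((x+.5)/6-.5+200,(y+.5)/6-.5+175)
B=np.array([ray(c,*f(*p),56)[:2] for p in [(305,166),(399,234),(334,328),(239,264)]])
print('block',B.round(1),B.mean(0).round(1),np.linalg.norm(np.roll(B,-1,0)-B,axis=1).round(1))
P=np.array([ray(c,*f(*p),6)[:2] for p in [(38,12),(552,10),(564,573),(37,573)]])
print('pad',P.round(1),P.mean(0).round(1),np.linalg.norm(np.roll(P,-1,0)-P,axis=1).round(1))
print('punch',ray(c,*f(361,537),62).round(1), 'side foot',ray(s,*g(174,313),6).round(1),'side ball', ray(s,*g(169,210),62).round(1))
S=np.array([ray(s,*g(*p),56)[:2] for p in [(352,98),(455,104),(446,167),(341,163)]])
print('block side',S.round(1),S.mean(0).round(1),np.linalg.norm(np.roll(S,-1,0)-S,axis=1).round(1))
m=B.mean(0)
e=(B[0]+B[3])/2-(B[1]+B[2])/2; e2=(B[0]+B[1])/2-(B[2]+B[3])/2
print(np.degrees(np.arctan2(e[1],e[0])),np.degrees(np.arctan2(e2[1],e2[0]))+90)
E
```

```text
block [[608.8 -45.7]
 [578.8 -86.2]
 [538.  -57.6]
 [565.9 -16.6]] [572.9 -51.5] [50.4 49.9 49.6 51.7]
pad [[ 687.5   73.3]
 [ 687.7 -162.5]
 [ 431.2 -163.1]
 [ 431.9   73.3]] [559.6 -44.8] [235.9 256.5 236.4 255.6]
punch [448.1 -67.8  62. ] side foot [445.8 -65.8   6. ] side ball [449.6 -60.1  62. ]
block side [[565.9 -12.3]
 [608.2 -40.2]
 [580.5 -83.1]
 [538.1 -57.3]] [573.2 -48.2] [50.7 51.1 49.6 53. ]
54.61397829628386 55.4332420069148
```

>>> send_rows(
  turn=[
    [0,0,-0.116],
    [0,0,-0.116],
    [0,0,-0.116],
    [0,0,-0.116],
    [0,0,-0.116],
  ],
  delta_pos=[
    [2.1,-4.05,-0.53],
    [2.1,-4.05,-0.53],
    [2.1,-4.05,-0.53],
    [2.1,-4.05,-0.53],
    [2.1,-4.05,-0.53],
  ],
  gripper=[140,140,140,140,140],
)

```text
t: 0.65
position: [395.8, 405.1, 204.4]
eef_rot: [-3.142, 0.0, 2.112]
wrist_force: [1.1, 1.0, -0.4]
opening: 38.2
```

>>> send_rows(
  turn=[
    [0,0,-0.116],
    [0,0,-0.116],
    [0,0,-0.116],
    [0,0,-0.116],
    [0,0,-0.116],
  ],
  delta_pos=[
    [2.1,-4.05,-0.53],
    [2.1,-4.05,-0.53],
    [2.1,-4.05,-0.53],
    [2.1,-4.05,-0.53],
    [2.1,-4.05,-0.53],
  ],
  gripper=[140,140,140,140,140],
)

```text
t: 1.15
position: [500.9, 202.5, 178.1]
eef_rot: [3.141, -0.0, 1.532]
wrist_force: [1.2, 0.6, 0.3]
opening: 38.4
```

>>> send_rows(
  turn=[
    [0,0,-0.116],
    [0,0,-0.116],
    [0,0,-0.116],
    [0,0,-0.116],
    [0,0,-0.116],
  ],
  delta_pos=[
    [2.1,-4.05,-0.53],
    [2.1,-4.05,-0.53],
    [2.1,-4.05,-0.53],
    [2.1,-4.05,-0.53],
    [2.1,-4.05,-0.53],
  ],
  gripper=[140,140,140,140,140],
)

```text
t: 1.65
position: [605.9, -0.1, 151.5]
eef_rot: [-3.142, -0.0, 0.952]
wrist_force: [0.8, 0.9, 0.4]
opening: 38.3
```

```bash
python3 - <<'E'
from cell import r
from h import *
o=r.observe(); print(o['t'],o['position'],o['eef_rot'],o['opening'],o['wrist_force'])
c=cam(r,'wrist')
cv2.imwrite('pics/w1.png',r.snapshot('wrist')[:,:,::-1])
n=np.array([np.cos(.96),np.sin(.96),0]);t=np.array([-n[1],n[0],0]);C=np.array([573,-50,31.])
for a in (25,-25):
  for b in (25,-25): print(a,b,proj(c,C+25*n+a*t+[0,0,b]).round(1))
E
```

```text
1.65 [ 6.05934342e+02 -7.23983442e-02  1.51505171e+02] [-3.14155158e+00 -3.80148361e-05  9.51879862e-01] 38.29898144815325 [0.80984326 0.93100762 0.41343135]
25 25 [235.1 234.1]
25 -25 [239.5 212.8]
-25 25 [296.3 233.7]
-25 -25 [291.2 212.4]
```

View pics/w1.png

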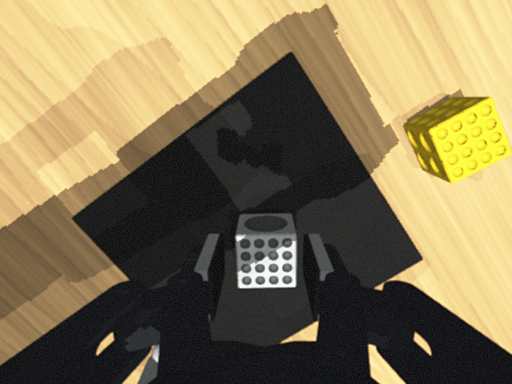

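The wrist view confirms the single cup at (266,223), on the face towards the camera, and the fit agrees to about 2 mm. Next I descend outside that face.

>>> send_rows(
  turn=[
    [0,0,0],
    [0,0,0],
    [0,0,0],
    [0,0,0],
  ],
  delta_pos=[
    [0.2,-0.14,-3],
    [0,0,-4],
    [0,0,-3.9],
    [0,0,0],
  ],
  gripper=[140,140,140,140],
)

```text
t: 2.1
position: [604.5, 0.5, 37.4]
eef_rot: [-3.135, 0.005, 0.957]
wrist_force: [-1.4, -0.1, 0.2]
opening: 38.4
```

```bash
python3 - <<'E'
from cell import r
from h import *
o=r.observe(); print(o['t'],o['position'],o['eef_rot'],o['opening'],o['wrist_force'])
a=r.snapshot('side')[130:250,180:340]; b=r.snapshot('wrist')
cv2.imwrite('pics/s2.png',cv2.resize(a[:,:,::-1],None,fx=5,fy=5,interpolation=cv2.INTER_CUBIC))
cv2.imwrite('pics/w2.png',b[:,:,::-1])
E
```

```text
2.1 [6.04491348e+02 4.83979975e-01 3.73531622e+01] [-3.13464898  0.00450099  0.95677335] 38.4418693840319 [-1.41546723 -0.13941056  0.17289444]
```

View pics/s2.png

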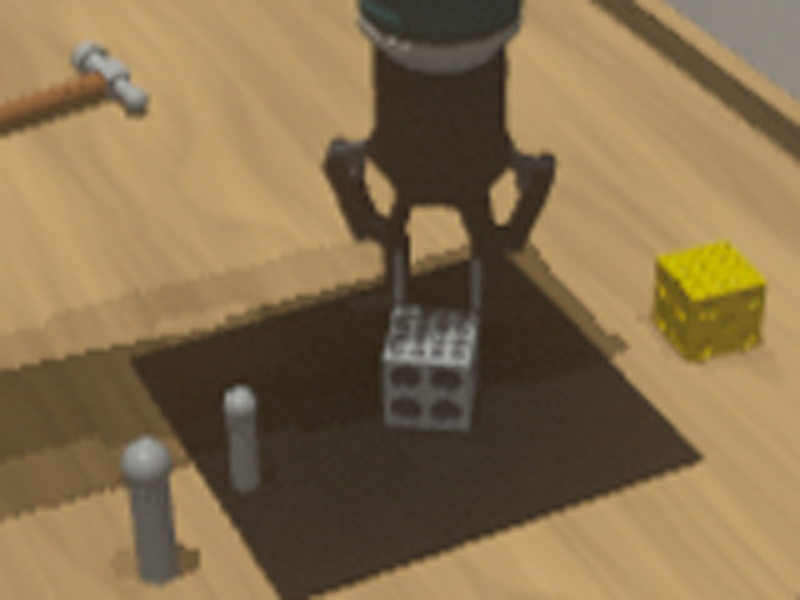

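View pics/w2.png

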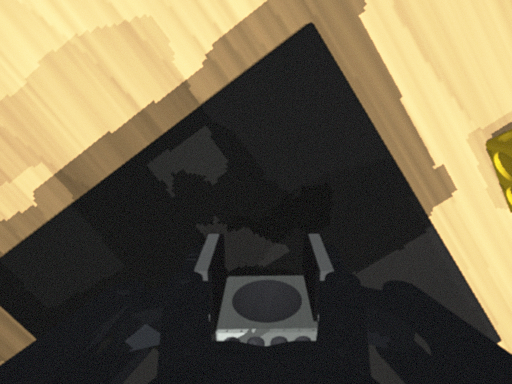

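>>> send_rows(
  turn=[
    [0,0,0],
    [0,0,0],
    [0,0,0],
  ],
  delta_pos=[
    [0,0,0],
    [0,0,0],
    [0,0,0],
  ],
  gripper=[158,158,158],
)

```text
t: 2.5
position: [608.1, 0.5, 44.4]
eef_rot: [3.14, -0.001, 0.957]
wrist_force: [-0.2, 0.1, 0.4]
opening: 32.5
```

>>> send_rows(
  turn=[
    [0,0,0],
    [0,0,0],
    [0,0,0],
    [0,0,0],
  ],
  delta_pos=[
    [-0.5,-0.7,0],
    [-0.4,-0.6,0],
    [-0.2,-0.3,0],
    [0,0,0],
  ],
  gripper=[158,158,158,158],
)

```text
t: 2.9
position: [596.1, -16.2, 42.9]
eef_rot: [3.142, -0.0, 0.956]
wrist_force: [-0.0, -0.3, 1.0]
opening: 32.4
```

>>> send_rows(
  turn=[
    [0,0,0],
    [0,0,0],
    [0,0,0],
    [0,0,0],
  ],
  delta_pos=[
    [-0.17,-0.25,0],
    [-0.17,-0.25,0],
    [0,0,0],
    [0,0,0],
  ],
  gripper=[158,158,158,158],
)

```text
t: 3.3
position: [593.0, -20.6, 42.7]
eef_rot: [-3.141, 0.0, 0.957]
wrist_force: [0.4, 0.1, -0.0]
opening: 32.5
```

```bash
python3 - <<'E'
from cell import r
from h import *
o=r.observe(); print(o['t'],o['position'],o['eef_rot'],o['opening'],o['wrist_force'])
a=r.snapshot('side')[130:250,180:340]; b=r.snapshot('wrist')
cv2.imwrite('pics/s3.png',cv2.resize(a[:,:,::-1],None,fx=5,fy=5,interpolation=cv2.INTER_CUBIC))
cv2.imwrite('pics/w3.png',b[:,:,::-1])
E
```

```text
3.3 [592.96105526 -20.63555612  42.74375787] [-3.14142277e+00  2.00835962e-04  9.56697843e-01] 32.517626563215835 [ 0.43223492  0.08404285 -0.01255502]
```

View pics/w3.png

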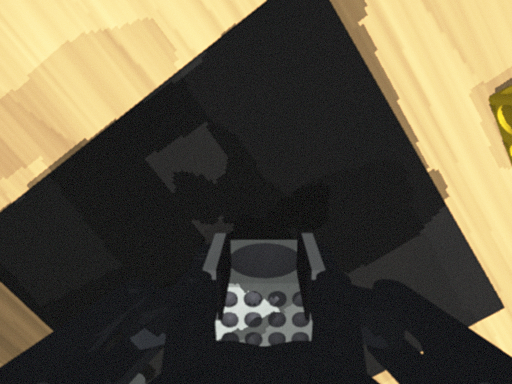

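View pics/s3.png

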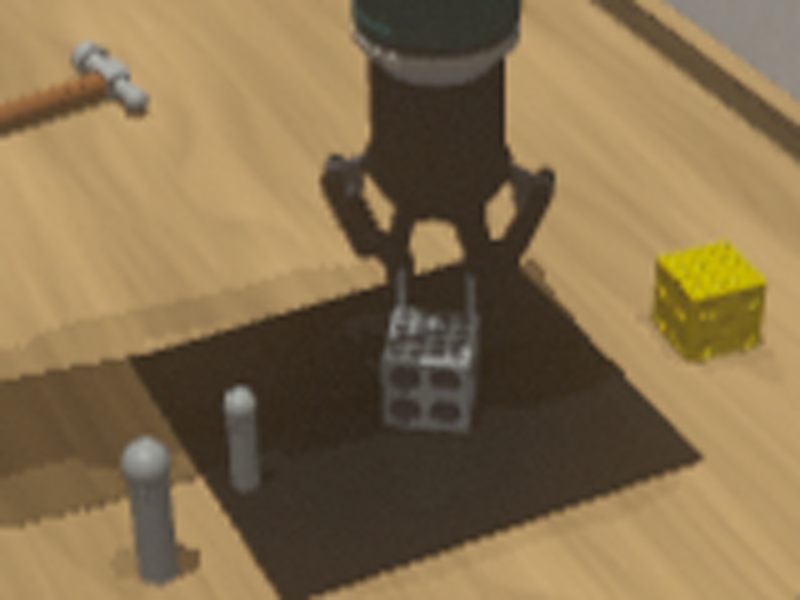

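```bash
python3 - <<'E'
from cell import r
from h import *
c=cam(r,'wrist'); print(c[1])
n=np.array([np.cos(.957),np.sin(.957),0]);t=np.array([-n[1],n[0],0]);C=np.array([574,-51,31.])
for d in (25,-25):
 for a in (25,-25):
  for b in (25,-25): print(d,a,b,proj(c,C+d*n+a*t+[0,0,b]).round(1))
T=r.observe()['position']
for a in (16,-16,30,-30):
  for e in (11,-11):
   for z in (0,5): print('tip',a,e,z,proj(c,T+a*t+e*n+[0,0,z]).round(1))
im=cv2.imread('pics/w3.png')[210:370,160:370]
im=cv2.convertScaleAbs(im,alpha=2.5,beta=20)
cv2.imwrite('pics/w3c.png',cv2.resize(im,None,fx=3.6,fy=3.6,interpolation=cv2.INTER_CUBIC))
E
```

```text
[634.61626024  38.4839652  185.5767113 ]
25 25 25 [214. 283.]
25 25 -25 [226.1 237.5]
25 -25 25 [321.2 283. ]
25 -25 -25 [307.1 237.5]
-25 25 25 [218.3 368.8]
-25 25 -25 [228.6 306.8]
-25 -25 25 [316.2 368.8]
-25 -25 -25 [304.1 306.8]
tip 16 11 0 [230.5 228.4]
tip 16 11 5 [229.4 232.6]
tip 16 -11 0 [231.7 268.6]
tip 16 -11 5 [230.8 273.9]
tip -16 11 0 [296.2 228.4]
tip -16 11 5 [297.3 232.6]
tip -16 -11 0 [294.9 268.6]
tip -16 -11 5 [295.9 273.9]
tip 30 11 0 [201.7 228.4]
tip 30 11 5 [199.7 232.6]
tip 30 -11 0 [204.1 268.6]
tip 30 -11 5 [202.3 273.9]
tip -30 11 0 [325.  228.4]
tip -30 11 5 [327.  232.6]
tip -30 -11 0 [322.6 268.6]
tip -30 -11 5 [324.4 273.9]
```

View pics/w3c.png

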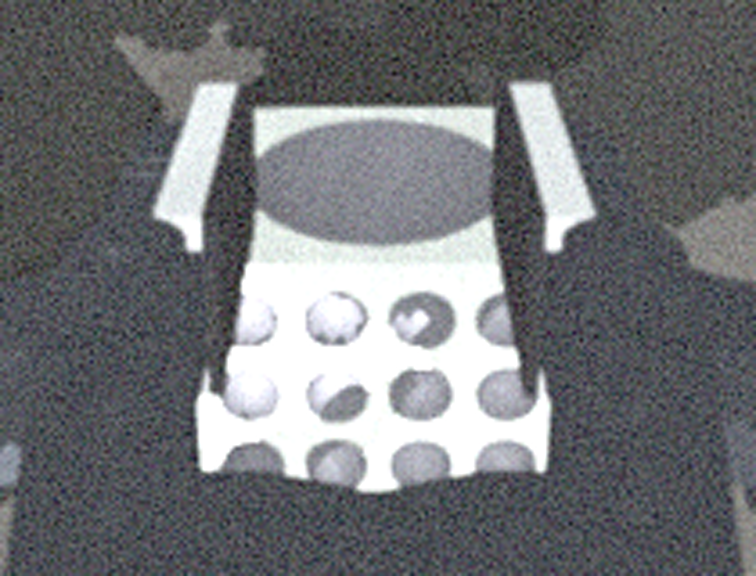

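>>> send_rows(
  turn=[
    [0,0,0],
    [0,0,0],
    [0,0,0],
  ],
  delta_pos=[
    [-0.12,-0.16,0],
    [-0.12,-0.16,0],
    [0,0,0],
  ],
  gripper=[158,158,158],
)

```text
t: 3.7
position: [591.1, -23.4, 43.2]
eef_rot: [3.141, -0.001, 0.957]
wrist_force: [3.6, 3.4, 0.4]
opening: 32.2
```

>>> send_rows(
  turn=[
    [0,0,0],
    [0,0,0],
    [0,0,0],
    [0,0,0],
    [0,0,0],
  ],
  delta_pos=[
    [-0.11,-0.16,0.15],
    [-0.11,-0.16,0.18],
    [-0.12,-0.17,0.17],
    [-0.12,-0.17,0.16],
    [0,0,0],
  ],
  gripper=[158,158,158,158,158],
)

```text
t: 4.2
position: [586.6, -29.9, 50.3]
eef_rot: [3.141, -0.002, 0.957]
wrist_force: [2.9, 6.8, 3.0]
opening: 32.8
```

```bash
python3 - <<'E'
from cell import r
from h import *
o=r.observe(); print(o['t'],o['position'],o['eef_rot'],o['opening'],o['wrist_force'])
a=r.snapshot('side')[130:250,180:340]
cv2.imwrite('pics/s4.png',cv2.resize(a[:,:,::-1],None,fx=5,fy=5,interpolation=cv2.INTER_CUBIC))
E
```

```text
4.2 [586.63941764 -29.90427542  50.25024744] [ 3.14071411e+00 -1.90637589e-03  9.56877860e-01] 32.812850433606066 [2.87045647 6.83663392 3.04714061]
```

View pics/s4.png

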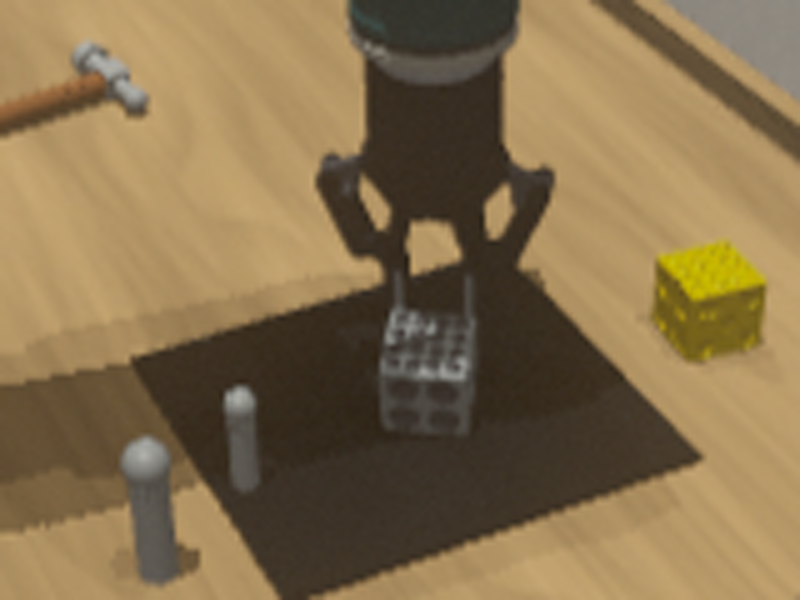

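It is tipping by roughly 8–10° and the pivot edge hasn't moved (side view, bottom edge at y≈432). I'll continue along the arc.

>>> send_rows(
  turn=[
    [0,0,0],
    [0,0,0],
    [0,0,0],
    [0,0,0],
    [0,0,0],
  ],
  delta_pos=[
    [-0.13,-0.19,0.16],
    [-0.13,-0.19,0.15],
    [-0.14,-0.2,0.14],
    [-0.14,-0.2,0.13],
    [-0.14,-0.2,0.12],
  ],
  gripper=[158,158,158,158,158],
)

```text
t: 4.75
position: [580.3, -39.5, 57.9]
eef_rot: [3.14, -0.003, 0.957]
wrist_force: [2.1, 8.1, 10.2]
opening: 32.4
```

```bash
python3 - <<'E'
from cell import r
from h import *
o=r.observe(); print(o['t'],o['position'],o['eef_rot'],o['opening'],o['wrist_force'])
a=r.snapshot('side')[130:250,180:340]
cv2.imwrite('pics/s5.png',cv2.resize(a[:,:,::-1],None,fx=5,fy=5,interpolation=cv2.INTER_CUBIC))
E
```

```text
4.75 [580.2765962  -39.46571393  57.90319974] [ 3.13998615e+00 -2.80947623e-03  9.57086735e-01] 32.38283812551987 [ 2.11710924  8.08233045 10.24564244]
```

View pics/s5.png

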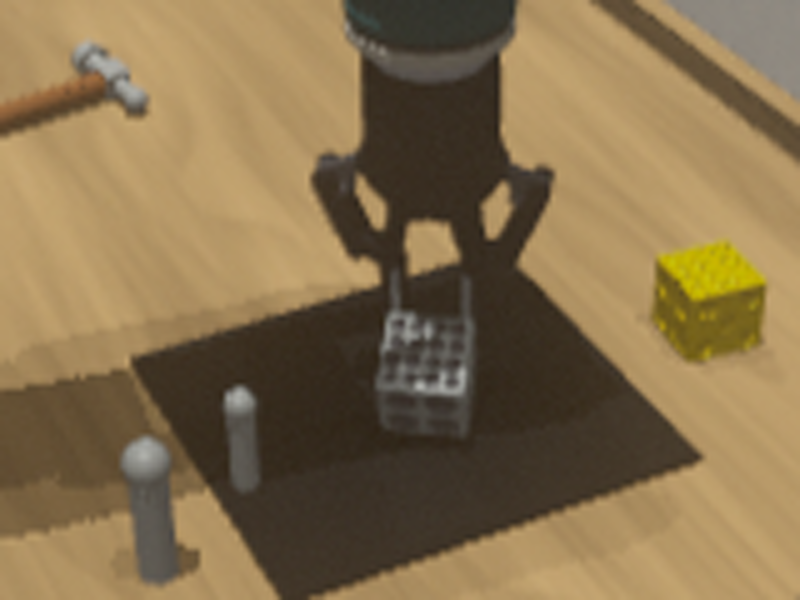

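>>> send_rows(
  turn=[
    [0,0,0],
    [0,0,0],
    [0,0,0],
    [0,0,0],
    [0,0,0],
  ],
  delta_pos=[
    [-0.14,-0.21,0.16],
    [-0.15,-0.21,0.15],
    [-0.15,-0.22,0.13],
    [-0.15,-0.22,0.12],
    [-0.15,-0.22,0.1],
  ],
  gripper=[158,158,158,158,158],
)

```text
t: 5.3
position: [572.2, -50.9, 63.7]
eef_rot: [3.141, -0.001, 0.957]
wrist_force: [-0.6, 2.4, 4.6]
opening: 32.8
```

```bash
python3 - <<'E'
from cell import r
from h import *
o=r.observe(); print(o['t'],o['position'],o['eef_rot'],o['opening'],o['wrist_force'])
a=r.snapshot('side')[130:250,180:340]
cv2.imwrite('pics/s6.png',cv2.resize(a[:,:,::-1],None,fx=5,fy=5,interpolation=cv2.INTER_CUBIC))
E
```

```text
5.3 [572.17173369 -50.88319333  63.70485522] [ 3.14080065e+00 -8.55285742e-04  9.56948111e-01] 32.838165587127904 [-0.57986934  2.44949702  4.57651352]
```

View pics/s6.png

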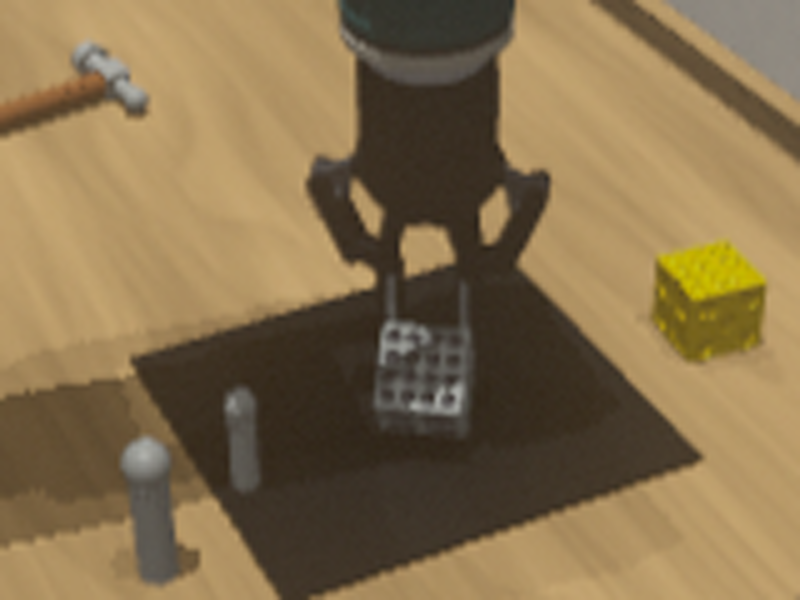

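>>> send_rows(
  turn=[
    [0,0,0],
    [0,0,0],
    [0,0,0],
    [0,0,0],
    [0,0,0],
  ],
  delta_pos=[
    [-0.16,-0.23,0.09],
    [-0.16,-0.23,0.08],
    [-0.16,-0.23,0.06],
    [-0.16,-0.23,0.05],
    [-0.16,-0.23,0.05],
  ],
  gripper=[158,158,158,158,158],
)

```text
t: 5.85
position: [563.4, -62.7, 66.0]
eef_rot: [-3.141, 0.0, 0.957]
wrist_force: [-0.5, -0.4, -0.4]
opening: 32.2
```

```bash
python3 - <<'E'
from cell import r
from h import *
o=r.observe(); print(o['t'],o['position'],o['eef_rot'],o['opening'],o['wrist_force'])
a=r.snapshot('side')[130:250,180:340]
cv2.imwrite('pics/s7.png',cv2.resize(a[:,:,::-1],None,fx=5,fy=5,interpolation=cv2.INTER_CUBIC))
E
```

```text
5.85 [563.43558654 -62.7129634   65.9503411 ] [-3.14095046e+00  4.38419867e-04  9.56723898e-01] 32.24778701656458 [-0.52458924 -0.37449899 -0.37822723]
```

View pics/s7.png

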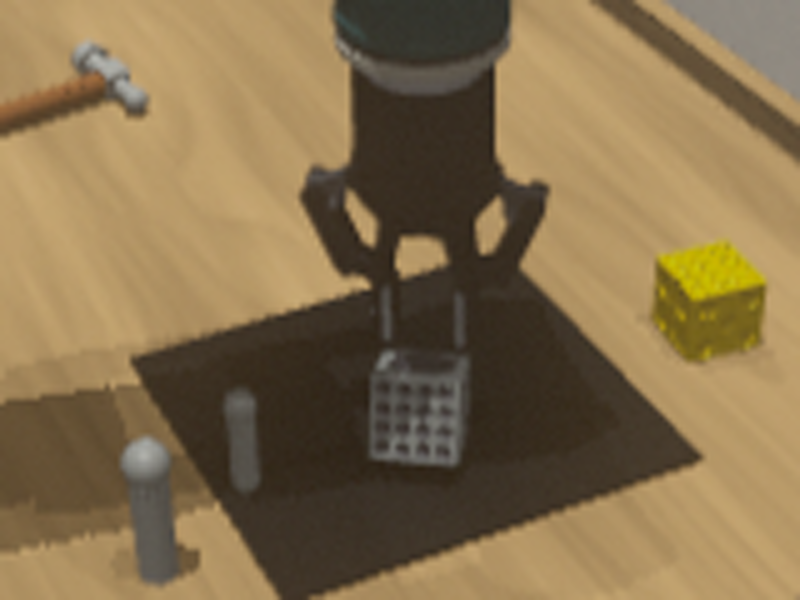

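The block has tipped past 45°: the cup shows on top at (430,360), and the fingers read about zero force. I'll back off and up.

>>> send_rows(
  turn=[
    [0,0,0],
    [0,0,0],
    [0,0,0],
    [0,0,0],
    [0,0,0],
  ],
  delta_pos=[
    [0.1,0.15,0.5],
    [1.0,1.4,2],
    [1.5,2.1,3],
    [2,3,3],
    [2,3,2],
  ],
  gripper=[158,158,158,158,158],
)

```text
t: 6.4
position: [630.9, 35.1, 174.2]
eef_rot: [3.14, -0.001, 0.956]
wrist_force: [-0.8, -0.6, 1.0]
opening: 32.5
```

>>> send_rows(
  turn=[
    [0,0,0],
    [0,0,0],
    [0,0,0],
    [0,0,0],
    [0,0,0],
  ],
  delta_pos=[
    [0.5,4,1],
    [0,4,1],
    [0,4,0],
    [0,0,0],
    [0,0,0],
  ],
  gripper=[158,158,158,158,158],
)

```text
t: 6.9
position: [634.7, 154.8, 191.3]
eef_rot: [-3.142, 0.0, 0.958]
wrist_force: [0.8, -0.2, -0.4]
opening: 32.5
```

```bash
python3 - <<'E'
from cell import r
from h import *
o=r.observe(); print(o['t'],o['position'],o['wrist_force'])
a=r.snapshot('side')[130:250,180:340];b=r.snapshot('top')[145:245,230:330]
cv2.imwrite('pics/s8.png',cv2.resize(a[:,:,::-1],None,fx=5,fy=5,interpolation=cv2.INTER_CUBIC))
cv2.imwrite('pics/t8.png',cv2.resize(b[:,:,::-1],None,fx=6,fy=6,interpolation=cv2.INTER_CUBIC))
E
```

```text
6.9 [634.71383609 154.83048536 191.33359437] [ 0.81067621 -0.17553111 -0.41265467]
```

View pics/s8.png

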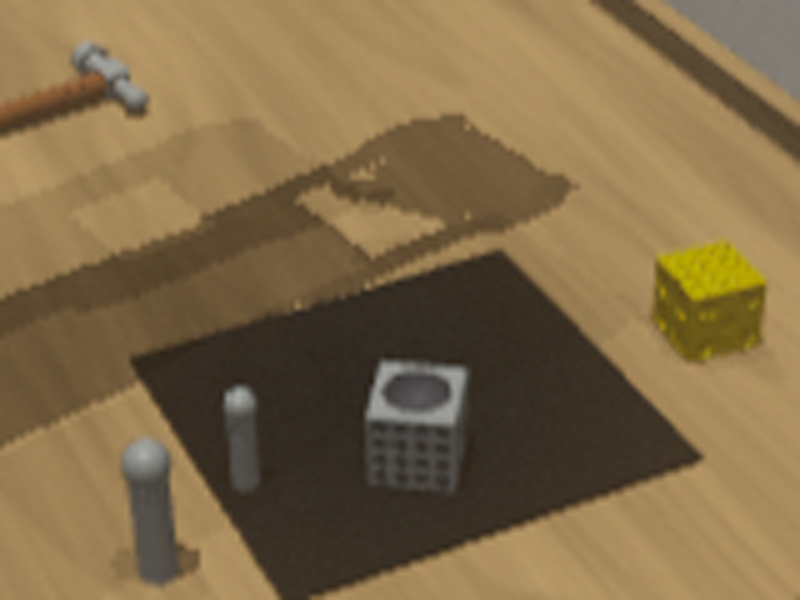

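View pics/t8.png

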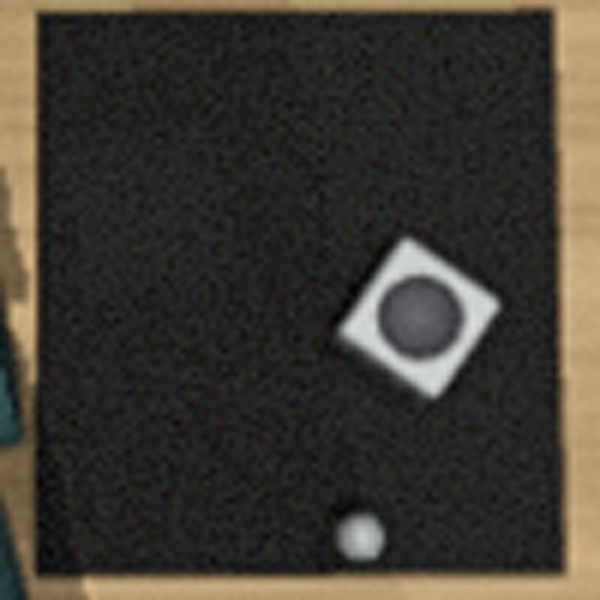

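The large cup is on top, at (420,317) in the top crop. The block sits flat and well inside the pad, and the punch at (361,537) hasn't moved. The arm is clear, so I'm handing in.

```bash
python3 - <<'E'
from cell import r
from h import *
c=cam(r,'top');print(ray(c,(420.5)/6-.5+230,(317.5)/6-.5+145,56), np.abs(r.observe()['joint_vel']).max())
print(r.job_done())
E
```

```text
[542.63483904 -94.85404987  56.        ] 0.012136212980288396
the job is handed in; nothing more can be done
None
```

The doming block is tipped over with the single large cup on top, and I've handed the job in. I pushed the upright cup face near its top with the two fingertips about 33 mm apart, following the tipping arc until the block fell past 45°. Then I backed the arm well clear.

- **Block:** the last top and side pictures show it sitting flat on the pad with the cup up. Its centre is at about (543, -95) mm, roughly 17 mm and 50 mm from the pad's centre along x and y, so well inside the edges.
- **Punch:** the small loose punch still stands and hasn't moved in the top picture.
- **Hammer, stand and flat block:** the hammer looks unmoved in the side picture. The final close-ups did not cover the stand or the flat block, but the arm never went near them.
- **Forces and time:** the largest wrist force I read was about 13 N while pushing, and about zero once the fingers were clear. It took about 7 s on the robot's clock.

None of the checks failed. The two cameras disagreed by about 3 mm on where the block started, and the wrist camera by about 2 mm. The fingers also met the face about 3 mm later than I had estimated.

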